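Click the slim battery pack into the empty charger

TASK

Put the loose slim battery pack, foot first and upright, into the well of the empty charger: keep hold of it until its foot is inside the well, then push it down past the sprung ball until it clicks and sits fully home, and let go. Do not shift the wide battery pack.

Things in the scene. Friction and masses are not known exactly. Their poses are not given: they have to be found in the camera images.
- slim_pack: Loose slim battery pack standing on the table: black block 40 mm (x) by 50 mm (y), 100 mm tall, 0.16 kg, rounded lower edges, grey cap (top 7 mm, slightly smaller). A groove 16 mm high, 6 mm deep crosses both y faces 12 to 28 mm above the foot; the x faces are flat from 28 to 93 mm up: grip there. A half turn about z makes no difference. Origin: centre of the foot, z up.
- charger: Empty charger, fixed (the other charger, alike, already holds a pack): smooth dark block 106 (x) by 125 (y), 48 mm high. Origin: centre of its underside, below the middle of its well. Well 48 (x) by 55 mm (y), floor 8 mm above the origin, walls straight to 38 mm, then a 45-degree funnel, 10 mm on every side, to the top. Pack's y goes along charger's y, either way round; home, its top is 108 mm up.
- ball (a joint): Sprung steel ball in the empty charger, 18 mm across, 6.5 mm out of the middle of the well's +y wall, 28 mm above the charger's origin; 0 = out, grows (m) as pressed in, 6 N at first, 11 N at 4 mm. The pack's foot meets it some 25 mm before the floor; the pack's weight does not pass it, a push down of 6 to 12 N does, then it clicks out into the groove.
- wide_pack: Wide battery pack, a bystander lying on the table: low black block 75 mm (x) by 112 mm (y), 54 mm high, with a raised grey slide-on part on top, 0.6 kg. Too wide for the well. Origin: centre of its underside.
Mind the look-alikes: they are no part of the job. What is shaped like the slim_pack but pink, purple or yellow is not meant.

How it is judged:
On the way:
1. the slim pack's foot is inside the well of the empty charger, upright, with the fingers still on it (z of slim_pack in the frame of charger below 0.043 m and horizontal distance between slim_pack and charger below 0.015 m and angle between slim_pack's own z axis and vertical below 0.25 rad and contact force between the fingers and slim_pack above 0.3 N), for 0.04 s.
At the end, for the whole second after the job is handed in: The slim pack stands upright (within 10 degrees) in the well of the empty charger, past the ball and on the floor of the well (within 4 mm), its axis within 12 mm of the well's, its y axis along the charger's y axis within 15 degrees, at rest (z of slim_pack in the frame of charger below 0.0125 m and horizontal distance between slim_pack and charger below 0.012 m and angle between slim_pack's own z axis and vertical below 0.18 rad and angle between the y axis of slim_pack and the y axis of charger, either way round below 0.26 rad and linear speed of slim_pack below 0.02 m/s); the robot touches nothing.
It fails at once if the wide pack is shifted by more than 40 mm (distance of wide_pack from where it was at the start of the episode above 0.04 m).
It also fails if it takes over 38 s, if anything falls off the work surface, if the arm or the gripper's body presses on something with over 40 N, if the wrist force passes 120 N, or if a joint passes its speed limit or range.

ROBOT

A 6-joint arm with a two-finger parallel gripper is mounted at the origin on the work surface. World frame = base frame: x ahead of the robot, y to its left, z up, the work surface at z = 0. Lengths are in m, angles in rad, forces in N, time in s.
With the tool pointing down it reaches from about 0.275 to 0.75 m from the base axis. Payload 10.2 kg.
Tool frame: the origin (TCP) lies between the finger pads; the fingertips stand 19 mm ahead of it and the grasp point (between the pads) is the TCP; z points along the fingers, y is the line along which they close (so a half turn about z gives the same grasp; the last joint's range is limited). The gripper opens to 85 mm and grips with 20 to 120 N. Pads are 22 mm wide; open, the fingers measure 114 mm over their backs; the gripper's body (76 mm by 85 mm) begins 54 mm behind the grasp point. The pads swing forward as they close: fully open they stand 13 mm farther back than shut.
Start: joints at [-1.438, 0.313, 1.498, -0, 1.331, -0.223], TCP at [0.183, -0.492, 0.25] pointing down, gripper open.
Joint ranges: [-2.94, 2.94], [-0.97, 2.17], [0.19, 2.56], [-1.23, 4.37], [0.02, 3.11], [-2.88, 2.88]. Speed limits (rad/s): [2.39, 2.39, 3.01, 3.14, 3.14, 3.14].

INTERFACE

Orientations are given as a 3x3 rotation matrix whose columns are the frame's x, y, z axes.
In Python, from plant import bot, imaging gives the robot as it stands. The module is installed in compiled form; this text tells all that it offers.
- The arm moves only by the shell command python3 -m crank 'ROWS' [FORCE]. ROWS is JSON, a list of rows, each a list of 7 numbers: the shift along the tool's x, y, z scaled (see below), then the turn, a rotation vector about the tool's x, y, z scaled (see below), then the opening, from 0 (shut) to 1 (fully open). In form: [[dx, dy, dz, ax, ay, az, hand], ...]. A call has 1 to 12 rows; each row is the pose to reach, as a shift and turn from the pose commanded when the call began, along the tool's axes at that moment; what a row does not reach only later rows make up. The controller multiplies each number of a shift by 40 cm and each number of a turn by 90 degrees. A row lasts 1/12 s, in which the tool goes at most 41.7 mm and 7.16 degrees, less where a joint would pass 70% of its speed; a pose out of reach is approached as far as the arm can. A call with a number of a shift or a turn outside -1 to 1 is refused whole. A call with a gripper value outside its range is refused whole. The fingers move at their own pace and stop on an object; FORCE is the grip in N (left out, the last holds). Time passes only in rows, so rows that repeat a pose let the fingers close. It gives the time, the measured TCP pose, the force, the opening and the grip force at its end, in the units of the state.
- bot.read_state(): the state, without advancing time (a new reading comes with each control period).
- imaging.capture(name): name is "side" or "top" or "wrist"; returns a dict with "color" (400x640x3 uint8, blue, green, red), "depth" (400x640 float32, m along the optical axis (not along the pixel's ray), 0 where there is no reading), "K" (3x3 intrinsics, pixels), "R" (3x3) and "t" (3): a world point X has camera coordinates R X + t. Camera axes: x right, y down, z forward; pixel columns grow to the right and rows downward; lengths in m; the calibration is good to about 2 mm. A picture is of the moment at which its call begins.
- bot.hand_in(): hands the job in; it is judged then, once.
Trained networks look in a picture, given as the dict that the camera call returned (one of the last four; its "shot" number tells which), for a name from the list of things; names that differ only in an ending like _2 or _b are one class to them, and where a whole thing is asked for, a point or a joint stands for the part that bears it (a point fixed in the world has none). Each returns a list of dicts, best first, with "score" (0 to 1); they miss things now and then, are a little off and sometimes report something else, mostly with a low value. They report only what shows in the picture. A call takes as long as a camera call. They do not tell look-alikes from the thing itself.
- imaging.spot_in(picture, target): "position" ([x, y, z] in m, in world coordinates, good to about 4 mm: the middle of the surface that is visible of it).
The state is a dict: "time": time; "joints": joint angles; "qvel": joint speeds; "tau": joint torques, N m; "tcp_pos": TCP position; "tool_rot": TCP orientation; "force": force on the tool from outside, world axes, zero at the start; "moment": the same for the moment, N m; "grip_width": finger opening in m; "grasp_force": force on a finger pad.
Only numpy, scipy, OpenCV 4.12 (cv2) and the standard library are available. Lean on these libraries where they do the work, as an engineer would, in place of code of your own. Each camera call takes 0.05 s, during which the arm holds its last target. There are 200 camera calls.

## Working session

There is one attempt and no reset: what is moved stays moved. The work goes in short steps, Python scripts to look and compute and a shell command to move; the robot and the scene stay as the last step left them, time stands still between calls to the robot, and variables do not carry over. Pictures are saved under pics/ and viewed, at most 10 in all, crops included, and the job is handed in when it is done.

```bash
mkdir -p pics
cat > h.py <<'E'
import numpy as np, cv2
from plant import bot, imaging
def world(p,u,v):
    z=p["depth"][int(v),int(u)]; c=np.linalg.inv(p["K"])@[u,v,1]*z
    return p["R"].T@(c-p["t"])
def cloud(p):
    d=p["depth"]; v,u=np.mgrid[:d.shape[0],:d.shape[1]]
    c=np.stack([u,v,np.ones_like(u)],-1)@np.linalg.inv(p["K"]).T*d[...,None]
    w=(c-p["t"])@p["R"]; w[d==0]=np.nan
    return w
def pix(p,X):
    c=p["K"]@(p["R"]@np.array(X)+p["t"]); return (c[:2]/c[2]).round(0)
E
python3 - <<'E'
from h import *
np.set_printoptions(precision=4,suppress=True)
s=bot.read_state(); print(s["time"],s["tcp_pos"],s["tool_rot"],s["force"])
for n in ["top","side"]:
    p=imaging.capture(n); cv2.imwrite(f"pics/{n}0.png",p["color"])
    for t in ["slim_pack","charger","ball","wide_pack"]:
        for r in imaging.spot_in(p,t): print(n,t,round(r["score"],2),np.array(r["position"]),pix(p,r["position"]))
E
```

```text
0.0 [ 0.1828 -0.4919  0.2497] [[ 0.9374  0.3484 -0.0002]
 [ 0.3484 -0.9374  0.0013]
 [ 0.0003 -0.0013 -1.    ]] [0.5473 0.5977 0.3933]
top slim_pack 0.96 [ 0.3749 -0.2543  0.1014] [465. 252.]
top slim_pack 0.89 [ 0.4547 -0.0513  0.1005] [356. 212.]
top slim_pack 0.64 [ 0.4227 -0.1707  0.0998] [419. 228.]
top slim_pack 0.57 [ 0.3474 -0.0805  0.1014] [374. 268.]
top charger 0.93 [ 0.584  -0.203   0.0502] [426. 153.]
top wide_pack 0.61 [ 0.4201 -0.1723  0.101 ] [420. 229.]
top wide_pack 0.6 [0.4304 0.0848 0.0511] [288. 229.]
side slim_pack 0.77 [ 0.3523 -0.0992  0.0613] [250. 239.]
side slim_pack 0.74 [ 0.458  -0.0704  0.0762] [309. 215.]
side slim_pack 0.71 [ 0.3744 -0.2764  0.0783] [280. 301.]
side charger 0.86 [ 0.5832 -0.2188  0.0369] [405. 278.]
side ball 0.59 [ 0.5873 -0.1745  0.0288] [397. 264.]
side wide_pack 0.71 [0.4266 0.0512 0.0403] [280. 199.]
```

View pics/top0.png

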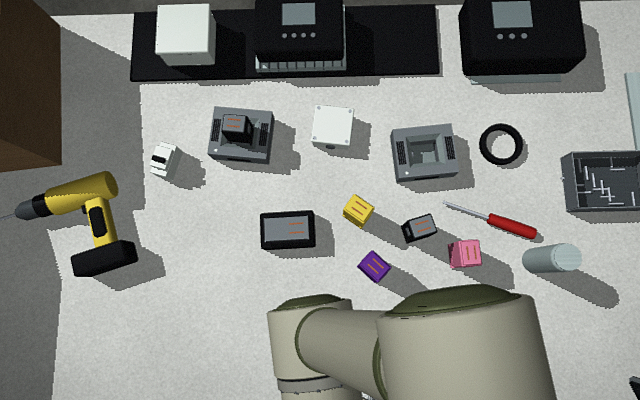

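View pics/side0.png

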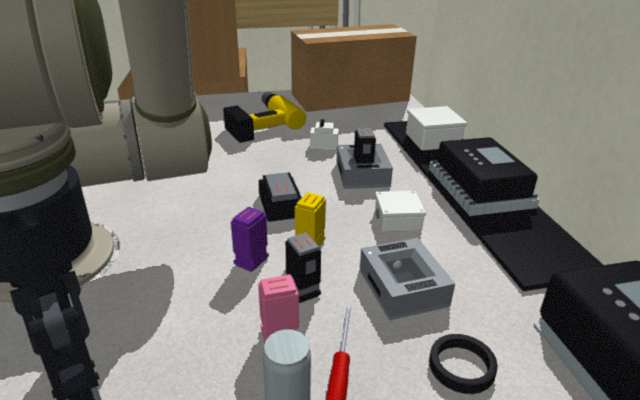

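Top view: the slim pack (black, grey cap) is at about (420,229), with yellow at (358,210), pink at (465,253) and purple at (374,266) as decoys. The empty charger is at (425,153), the filled one at (240,135) and the wide pack at (288,230). The side view agrees, with the ball visible at (397,264). Next I measure the yaws.

```bash
cat >> h.py <<'E'
def rect(w,c,r,zlo,zhi):
    m=(np.hypot(w[...,0]-c[0],w[...,1]-c[1])<r)&(w[...,2]>zlo)&(w[...,2]<zhi)
    P=w[m]; b=cv2.minAreaRect((P[:,:2]*1000).astype(np.float32))
    return m.sum(),np.median(P[:,2]).round(4),b
E
python3 - <<'E'
from h import *
p=imaging.capture("top"); w=cloud(p)
for n,c,r,a,b in [("slim",(.4225,-.171),.045,.094,.115),("pink",(.375,-.254),.045,.094,.115),("yel",(.455,-.051),.045,.094,.115),("charger",(.584,-.203),.09,.043,.055)]:
    print(n,rect(w,c,r,a,b))
q=imaging.capture("side"); ws=cloud(q)
print("side",rect(ws,(.4225,-.171),.045,.094,.115),rect(ws,(.584,-.203),.09,.043,.055))
x=imaging.capture("wrist"); print(x["R"].round(3),x["t"],x["K"])
E
```

```text
slim (np.int64(437), np.float64(0.0996), ((426.7669372558594, -177.0296630859375), (37.337684631347656, 47.9144287109375), 14.0046968460083))
pink (np.int64(457), np.float64(0.0993), ((374.6077575683594, -264.9816589355469), (48.0840950012207, 39.28586196899414), 5.516403675079346))
yel (np.int64(424), np.float64(0.0995), ((463.19329833984375, -57.13876724243164), (48.405860900878906, 37.75248336791992), 54.78484344482422))
charger (np.int64(2140), np.float64(0.0476), ((591.1453857421875, -201.97433471679688), (107.126220703125, 126.60397338867188), 4.976817607879639))
side (np.int64(430), np.float64(0.0985), ((425.9099426269531, -177.14881896972656), (33.97642135620117, 46.499271392822266), 16.066219329833984)) (np.int64(2460), np.float64(0.0468), ((589.8992919921875, -200.06118774414062), (107.77776336669922, 130.97515869140625), 4.880629062652588))
[[ 0.348 -0.937 -0.001]
 [-0.894 -0.332  0.299]
 [-0.281 -0.104 -0.954]] [-0.52406092 -0.03946252  0.37887901] [[356.75857281   0.         328.39500353]
 [  0.         356.75857281 196.20946835]
 [  0.           0.           1.        ]]
```

```bash
python3 -m crank '[[0.846,-0.525,0,0,0,-0.93,1],[0.846,-0.525,0,0,0,-0.93,1],[0.846,-0.525,0,0,0,-0.93,1],[0.846,-0.525,0,0,0,-0.93,1],[0.846,-0.525,0,0,0,-0.93,1],[0.846,-0.525,0,0,0,-0.93,1],[0.846,-0.525,0,0,0,-0.93,1],[0.846,-0.525,0,0,0,-0.93,1],[0.846,-0.525,0,0,0,-0.93,1],[0.846,-0.525,0,0,0,-0.93,1],[0.846,-0.525,0,0,0,-0.93,1],[0.846,-0.525,0,0,0,-0.93,1]]' 60
python3 - <<'E'
from h import *
p=imaging.capture("wrist"); w=cloud(p); cv2.imwrite("pics/w1.png",p["color"])
print("slim",rect(w,(.427,-.177),.045,.094,.115))
try: print("charger",rect(w,(.591,-.202),.09,.043,.055))
except Exception as e: print(e)
s=bot.read_state(); print(s["time"],s["tcp_pos"],s["tool_rot"],s["joints"])
for t in ["slim_pack","charger"]:
    for r in imaging.spot_in(p,t): print(t,r["score"],r["position"],pix(p,r["position"]))
E
```

```text
time: 1.65
tcp_pos: [0.4276, -0.1761, 0.2503]
tool_rot: [[-0.252, 0.968, 0.0], [0.968, 0.252, -0.0], [-0.0, 0.0, -1.0]]
force: [0.3, -0.7, -0.7]
grip_width: 0.0854
grasp_force: 0.0
slim (np.int64(2271), np.float64(0.0991), ((424.5126647949219, -174.38536071777344), (36.52479553222656, 46.242515563964844), 15.814464569091797))
charger (np.int64(8096), np.float64(0.047), ((589.27587890625, -199.62081909179688), (107.34446716308594, 125.87210083007812), 4.786681175231934))
1.7 [ 0.42729836 -0.17667203  0.25030283] [[-2.54406078e-01  9.67097486e-01  1.94795724e-05]
 [ 9.67097483e-01  2.54406078e-01 -6.90581490e-05]
 [-7.17416839e-05  1.26983267e-06 -9.99999997e-01]] [-6.46289588e-01  1.74295552e-01  1.67546349e+00 -4.51455787e-05
  1.29177647e+00 -9.03510682e-01]
slim_pack 0.93 [0.3599, -0.0866, 0.0984] [269.  45.]
slim_pack 0.92 [0.4597, -0.0564, 0.102] [417.  39.]
slim_pack 0.83 [0.3733, -0.2466, 0.09] [248. 244.]
slim_pack 0.71 [0.4267, -0.1703, 0.0962] [330. 178.]
charger 0.72 [0.5913, -0.1906, 0.0476] [487. 226.]
```

View pics/w1.png

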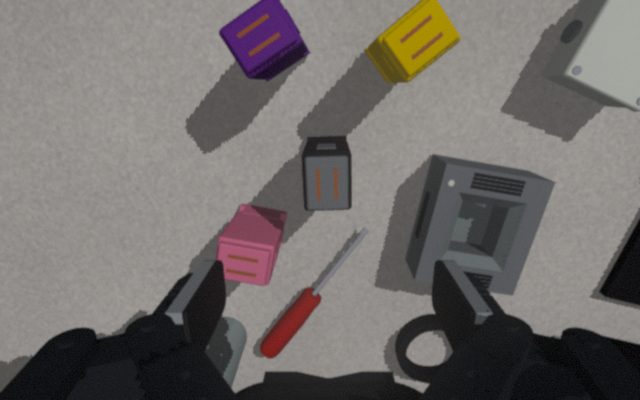

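Wrist view: the slim pack's top is centred between the fingers at (327,180), pink is clear at (252,240), and the charger is at (485,225). All three views agree within 3 mm, so I descend and grip.

```bash
python3 -m crank '[[0,0,0.1,0,0,0,1],[0,0,0.2,0,0,0,1],[0,0,0.3,0,0,0,1],[0,0,0.38,0,0,0,1],[0,0,0.45,0,0,0,1],[0,0,0.45,0,0,0,1],[0,0,0.45,0,0,0,0],[0,0,0.45,0,0,0,0],[0,0,0.45,0,0,0,0],[0,0,0.45,0,0,0,0],[0,0,0.45,0,0,0,0],[0,0,0.45,0,0,0,0]]' 60
python3 -m crank '[[0,0,0,0,0,0,0],[0,0,0,0,0,0,0],[0,0,0,0,0,0,0]]' 60
```

```text
time: 2.8
tcp_pos: [0.4276, -0.1781, 0.0721]
tool_rot: [[-0.243, 0.97, 0.002], [0.97, 0.243, -0.002], [-0.003, 0.002, -1.0]]
force: [-3.2, -0.0, 9.4]
grip_width: 0.0395
grasp_force: 58.8
time: 3.05
tcp_pos: [0.4276, -0.1781, 0.0721]
tool_rot: [[-0.243, 0.97, 0.002], [0.97, 0.243, -0.002], [-0.003, 0.002, -1.0]]
force: [-2.4, 0.1, 8.3]
grip_width: 0.0398
grasp_force: 58.8
```

```bash
python3 -m crank '[[0,0,-0.1,0,0,0,0],[0,0,-0.2,0,0,0,0],[0,0,-0.3,0,0,0,0],[-0.05,0.1,-0.3,0,0,0.05,0],[-0.1,0.2,-0.3,0,0,0.102,0],[-0.13,0.3,-0.3,0,0,0.102,0],[-0.154,0.36,-0.3,0,0,0.102,0],[-0.154,0.379,-0.3,0,0,0.102,0],[-0.154,0.379,-0.3,0,0,0.102,0],[-0.154,0.379,-0.3,0,0,0.102,0]]' 60
python3 - <<'E'
from h import *
s=bot.read_state(); print(s["tcp_pos"],s["tool_rot"].round(4) if hasattr(s["tool_rot"],"round") else s["tool_rot"],s["force"],s["grip_width"])
a=imaging.capture("side"); cv2.imwrite("pics/s2.png",cv2.resize(a["color"][120:330,270:540],None,fx=2.2,fy=2.2,interpolation=cv2.INTER_CUBIC))
b=imaging.capture("wrist"); cv2.imwrite("pics/w2.png",b["color"])
for p in (a,b):
    w=cloud(p)
    print(pix(p,[.59,-.201,.048]),[x for x in [(round(r["score"],2),np.round(r["position"],4)) for r in imaging.spot_in(p,"slim_pack")]])
E
```

```text
time: 3.88
tcp_pos: [0.5884, -0.2, 0.1905]
tool_rot: [[-0.086, 0.996, -0.001], [0.996, 0.086, 0.0], [0.0, -0.001, -1.0]]
force: [-1.4, 0.6, -1.3]
grip_width: 0.0396
grasp_force: 61.0
[ 0.58842796 -0.20001149  0.19046061] [[-8.580e-02  9.963e-01 -5.000e-04]
 [ 9.963e-01  8.580e-02  1.000e-04]
 [ 1.000e-04 -5.000e-04 -1.000e+00]] [-1.35861054  0.63190444 -1.32143777] 0.03963924223757018
[406. 265.] [(0.97, array([ 0.3707, -0.2783,  0.0752])), (0.9, array([ 0.4588, -0.0761,  0.0642])), (0.62, array([ 0.351 , -0.0986,  0.0614])), (0.55, array([ 0.5851, -0.2164,  0.173 ])), (0.3, array([0.4262, 0.0505, 0.0376]))]
[332. 190.] [(0.94, array([ 0.389 , -0.2519,  0.0715])), (0.83, array([ 0.4668, -0.0845,  0.0332])), (0.75, array([ 0.5904, -0.1807,  0.2146])), (0.64, array([ 0.3686, -0.0955,  0.029 ]))]
```

View pics/s2.png

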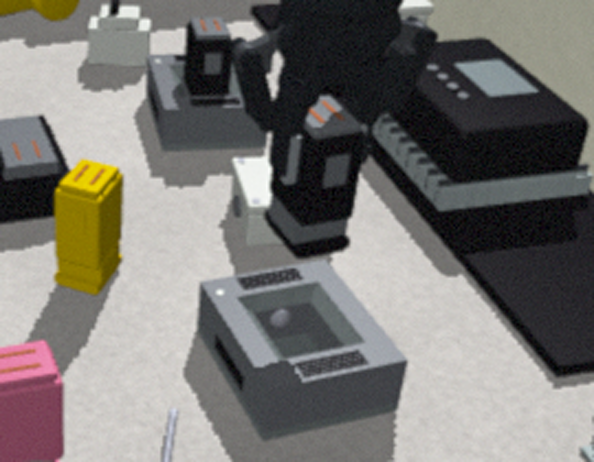

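View pics/w2.png

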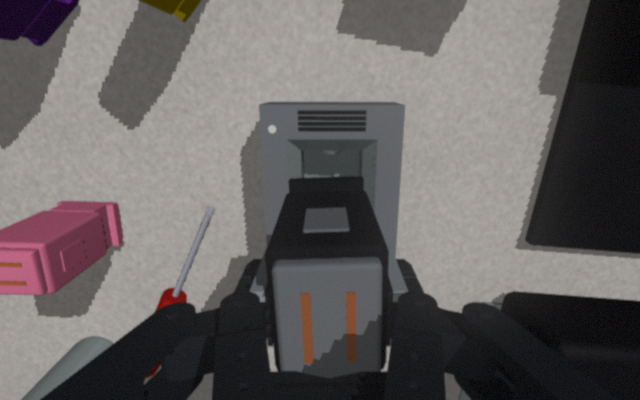

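The pack hangs upright in the grip over the charger. The ball shows at about (280,318) in the side crop. I now measure the pack's offset in the hand.

Run:
```python
from h import *
for n in ("wrist","side"):
    p=imaging.capture(n); w=cloud(p)
    for lo,hi in((.212,.224),):
        m=(np.hypot(w[...,0]-.588,w[...,1]+.2)<.04)&(w[...,2]>lo)&(w[...,2]<hi)
        P=w[m]; print(n,lo,m.sum(),np.median(P[:,2]),cv2.minAreaRect((P[:,:2]*1000).astype(np.float32)) if len(P)>5 else 0)
        # cap top only, by y profile along charger y
        yy=P@[-.0858,.9963,0]; xx=P@[.9963,.0858,0]; print(np.percentile(xx,[1,50,99]),np.percentile(yy,[1,50,99]))
print("tcp",np.array([.5884,-.2])@[.9963,.0858],np.array([.5884,-.2])@[-.0858,.9963],"charger",np.array([.590,-.2005])@[.9963,.0858],np.array([.590,-.2005])@[-.0858,.9963])
```

```text
wrist 0.212 15029 0.2179426325985889 ((587.7269287109375, -194.25143432617188), (60.70345687866211, 57.645633697509766), 49.00141143798828)
[0.53159722 0.56802085 0.60565904] [-0.26469279 -0.24004476 -0.2243429 ]
side 0.212 551 0.2177236182659042 ((587.6290283203125, -204.52491760253906), (73.88475036621094, 42.087730407714844), 24.843704223632812)
[0.53248223 0.57132853 0.6061446 ] [-0.27064771 -0.25965853 -0.2313947 ]
tcp 0.56906292 -0.24974472 charger 0.5706140999999999 -0.25038015
```

```bash
python3 -m crank '[[-0.003,0.003,0,0,0,0,0],[-0.003,0.003,0.07,0,0,0,0],[-0.003,0.003,0.14,0,0,0,0],[-0.003,0.003,0.16,0,0,0,0],[-0.003,0.003,0.18,0,0,0,0],[-0.003,0.003,0.195,0,0,0,0],[-0.003,0.003,0.205,0,0,0,0],[-0.003,0.003,0.205,0,0,0,0]]' 60
```

```text
time: 4.85
tcp_pos: [0.5904, -0.2015, 0.1085]
tool_rot: [[-0.085, 0.996, 0.0], [0.996, 0.085, -0.0], [-0.0, 0.0, -1.0]]
force: [-0.2, -0.0, -3.3]
grip_width: 0.0397
grasp_force: 60.9
```

```bash
python3 -m crank '[[0,0,0.01,0,0,0,0],[0,0,0.02,0,0,0,0],[0,0,0.03,0,0,0,0],[0,0,0.04,0,0,0,0],[0,0,0.05,0,0,0,0],[0,0,0.058,0,0,0,0],[0,0,0.064,0,0,0,0],[0,0,0.07,0,0,0,0],[0,0,0.07,0,0,0,0]]' 60
```

```text
time: 5.6
tcp_pos: [0.5903, -0.2013, 0.0803]
tool_rot: [[-0.085, 0.996, 0.0], [0.996, 0.085, 0.0], [0.0, 0.0, -1.0]]
force: [-0.8, -1.4, -1.7]
grip_width: 0.0392
grasp_force: 60.9
```

```bash
python3 -m crank '[[0,0,0.003,0,0,0,0],[0,0,0.006,0,0,0,0],[0,0,0.006,0,0,0,0]]' 60
python3 - <<'E'
from h import *
p=imaging.capture("side"); cv2.imwrite("pics/s3.png",cv2.resize(p["color"][150:330,320:500],None,fx=3,fy=3,interpolation=cv2.INTER_CUBIC))
p=imaging.capture("wrist"); w=cloud(p)
m=(np.abs(w[...,0]-.59)<.012)&(w[...,1]>-.215)&(w[...,1]<-.187)&(w[...,2]>.09)
print(m.sum(),np.percentile(w[m][:,2],[5,50,95]))
E
```

```text
time: 5.85
tcp_pos: [0.5904, -0.2013, 0.0801]
tool_rot: [[-0.086, 0.996, 0.001], [0.996, 0.086, -0.001], [-0.001, 0.001, -1.0]]
force: [-6.5, 2.8, 15.6]
grip_width: 0.0394
grasp_force: 62.8
8085 [0.10646576 0.10761793 0.14085049]
```

View pics/s3.png

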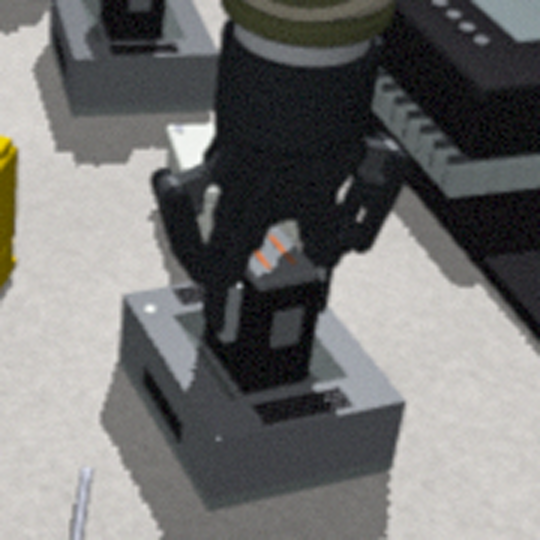

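The pack is seated: its top is at 0.1076 (expected 0.108) and the floor reaction is 15.6 N. In the picture it stands upright in the well. Now I release and retreat.

```bash
python3 -m crank '[[0,0,-0.003,0,0,0,1],[0,0,-0.003,0,0,0,1],[0,0,-0.003,0,0,0,1],[0,0,-0.003,0,0,0,1],[0,0,-0.003,0,0,0,1],[0,0,-0.003,0,0,0,1],[0,0,-0.05,0,0,0,1],[0,0,-0.12,0,0,0,1],[0,0,-0.2,0,0,0,1],[0,0,-0.3,0,0,0,1],[0,0,-0.35,0,0,0,1],[0,0,-0.35,0,0,0,1]]' 60
python3 - <<'E'
from h import *
p=imaging.capture("wrist"); w=cloud(p); cv2.imwrite("pics/w4.png",p["color"])
print(rect(w,(.59,-.201),.045,.095,.13), rect(w,(.59,-.201),.09,.043,.055))
E
```

```text
time: 6.95
tcp_pos: [0.5917, -0.2021, 0.2234]
tool_rot: [[-0.086, 0.996, 0.008], [0.996, 0.086, -0.004], [-0.005, 0.008, -1.0]]
force: [0.5, -0.3, -0.4]
grip_width: 0.0853
grasp_force: 0.0
(np.int64(3688), np.float64(0.1068), ((588.425048828125, -197.94638061523438), (40.044822692871094, 50.270809173583984), 6.944434642791748)) (np.int64(11808), np.float64(0.0471), ((589.3265380859375, -199.88648986816406), (106.41929626464844, 125.26448822021484), 4.861429214477539))
```

View pics/w4.png

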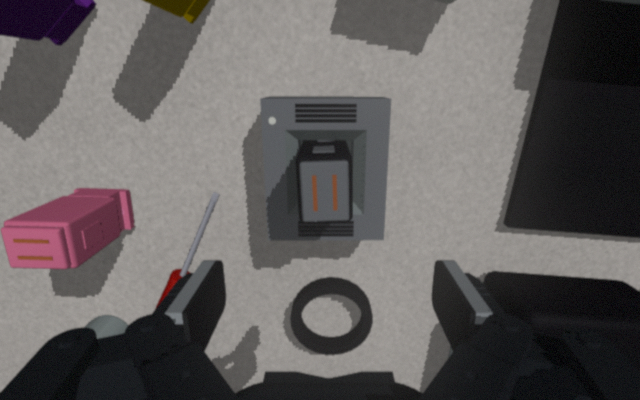

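The pack stands in the well at (325,185), its top at 0.107 and within 3 mm of the well's centre. The gripper is clear.

```bash
python3 -c "
from plant import bot
print(bot.hand_in())"
```

```text
the job is handed in; nothing more can be done
None
```

The slim battery pack is upright and fully home in the empty charger (top measured at 107 mm, 108 mm expected); I let go, kept the arm well away from the wide pack, and handed the job in at about 7 s; no verdict came back.

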